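# Line the reagent bottles up by height on the staging tray

### The arm

A 6-joint arm with a two-finger parallel gripper is mounted at the origin on a cart in front of the work surface, level with it; the furniture and walls round the work are solid. World frame = base frame: x ahead of the robot, y to its left, z up, the work surface at z = 0. Lengths are in m, angles in rad, forces in N, time in s.
With the tool pointing down it reaches from about 0.425 to 0.925 m from the base axis. Payload 12.5 kg.
Tool frame: the origin (TCP) lies at the very end of the fingers, on their centre line; the grasp point (between the pads) lies env.tcp_to_grasp behind it (env.tcp_to_grasp is the distance from the TCP to the grasp point, in m); z points along the fingers, y is the line along which they close (so a half turn about z gives the same grasp; the last joint's range is limited). The gripper opens to 85 mm and grips with 20 to 120 N. Pads are 22 mm wide; open, the fingers measure 114 mm over their backs; the gripper's body (76 mm by 85 mm) begins 54 mm behind the grasp point. The pads swing forward as they close: fully open they stand 13 mm farther back than shut.
Start: joints at [1.143, 0.491, 1.559, -0, 1.092, -0.106], TCP at [0.198, 0.593, 0.231] pointing down, gripper open.
Joint ranges: [-3.1, 3.1], [-0.84, 2.19], [0.05, 2.79], [-1.13, 4.28], [0.06, 2.93], [-2.69, 2.69]. Speed limits (rad/s): [2.22, 2.22, 2.79, 3.14, 3.14, 3.14].

### API

Orientations are given as a unit quaternion [w, x, y, z].
In Python, from plant import env, capture, find_in, trace gives the robot as it stands. The module is installed in compiled form; this text tells all that it offers.
- The arm moves only by the shell command python3 -m pendant 'ROWS' [FORCE]. ROWS is JSON, a list that holds one entry, the list of rows, each a list of 7 numbers: the opening, from 0 (shut) to 1 (fully open), then the shift along the world's x, y, z in cm, then the turn, a rotation vector about the world's x, y, z in degrees. In form: [[[gripper, dx, dy, dz, ax, ay, az], ...]]. A call has 1 to 12 rows; each row is the pose to reach, as a shift and turn from the pose commanded when the call began; what a row does not reach only later rows make up. A row lasts 1/10 s, in which the tool goes at most 50 mm and 8.59 degrees, less where a joint would pass 70% of its speed; a pose out of reach is approached as far as the arm can. A call with a gripper value outside its range is refused whole. The fingers move at their own pace and stop on an object; FORCE is the grip in N (left out, the last holds). Time passes only in rows, so rows that repeat a pose let the fingers close. It gives the time, the measured TCP pose, the force, the opening and the grip force at its end, in the units of the state.
- env.get_obs(): the state, without advancing time (a new reading comes with each control period).
- capture(name): name is "scene" or "top" or "wrist"; returns a dict with "image" (400x640x3 uint8, blue, green, red), "fx", "fy", "cx", "cy" (pixels), "position" and "rotation" of the camera in the world. Camera axes: x right, y down, z forward; pixel columns grow to the right and rows downward; lengths in m; the calibration is good to about 2 mm. The wrist camera is an equidistant fisheye: a pixel r from the principal point sees the ray r / f radians off the axis. A picture is of the moment at which its call begins. There is no depth.
- env.job_done(): hands the job in; it is judged then, once.
Trained networks look in the newest picture that a camera, given by its name, has taken for a name from the list of things; names that differ only in an ending like _2 or _b are one class to them, and where a whole thing is asked for, a point or a joint stands for the part that bears it (a point fixed in the world has none). Each returns a list of dicts, best first, with "confidence" (0 to 1); they miss things now and then, are a little off and sometimes report something else, mostly with a low value. They report only what shows in the picture. A call takes as long as a camera call. They do not tell look-alikes from the thing itself.
- find_in(camera, target): "box" ([left, top, width, height] in pixels, round what is visible of it).
- trace(camera, target): "region" (400x640 bool, what is visible of it) and "box" ([left, top, width, height] in pixels, round what is visible of it).
The state is a dict: "time": time; "joints": joint angles; "joint_vel": joint speeds; "joint_torque": joint torques, N m; "tcp_pos": TCP position; "orientation": TCP orientation; "force": force on the tool from outside, world axes, zero at the start; "moment": the same for the moment, N m; "width": opening from 0.0 (shut) to 1.0 (fully open); "grasp_force": force on a finger pad.
Only numpy, scipy, OpenCV 4.12 (cv2) and the standard library are available. Lean on these libraries where they do the work, as an engineer would, in place of code of your own. Each camera call takes 0.05 s, during which the arm holds its last target. There are 200 camera calls.

### The job

Set the four bottles out on the tray's row of round black pads in order of height, the tallest on the pad next to the tray's blue end and the shortest at the grey end. Each stands upright in the middle of its own pad; set them down gently, without dropping or toppling any, and leave the timer alone.

Things in the scene. Friction and masses are not known exactly. Their poses are not given: they have to be found in the camera images.
- amber_bottle: Tallest bottle: round bottle with brown contents, white label and blue screw cap; 163 mm high, body 69 mm in diameter up to about 120 mm, then a sloping shoulder. The cap is 46 mm in diameter and its sides run from 139 to 163 mm above the underside. About 0.6 kg. Origin: centre of its underside; z up along its axis.
- clear_bottle: Second tallest: round clear glass bottle with white label and blue screw cap; 134 mm high, body 60 mm in diameter up to about 98 mm, then a sloping shoulder. The cap is 46 mm in diameter and its sides run from 110 to 134 mm above the underside. About 0.4 kg. Origin: centre of its underside; z up along its axis.
- small_bottle: Third tallest: round bottle with blue screw cap; 98 mm high, body 47 mm in diameter up to about 72 mm, then a sloping shoulder. The cap is 41 mm in diameter and its sides run from 74 to 98 mm above the underside. About 0.2 kg. Origin: centre of its underside; z up along its axis.
- vial: Shortest: round brown glass jar with paper label and white cap; 66 mm high, body 36 mm in diameter up to about 33 mm, then a narrower neck. The cap is 34 mm in diameter and runs from 50 to 66 mm above the underside. About 0.06 kg. Origin: centre of its underside; z up along its axis.
- pad_1: Round black pad, 80 mm in diameter, fixed on the white tray. The one at the tray's left end (the row's +y end) seen from the robot. Origin: centre of its underside; its top is 2 mm above that, 8 mm above the table. The pads lie in a straight row, 90 mm apart, on a fixed tray 100 x 400 mm with lips 10 mm high along its long sides; the row may be turned by up to 13 degrees.
- pad_2: Round black pad, 80 mm in diameter, fixed on the white tray. The one second from the left seen from the robot. Origin: centre of its underside; its top is 2 mm above that, 8 mm above the table.
- pad_3: Round black pad, 80 mm in diameter, fixed on the white tray. The one third from the left seen from the robot. Origin: centre of its underside; its top is 2 mm above that, 8 mm above the table.
- pad_4: Round black pad, 80 mm in diameter, fixed on the white tray. The one at the tray's right end (the row's -y end) seen from the robot. Origin: centre of its underside; its top is 2 mm above that, 8 mm above the table.
- blue_end: Blue end cheek of the tray, fixed, a bar 100 mm x 18 mm x 24 mm high lying across the tray's left or right end, 72 mm beyond the centre of the end pad. The opposite end has the same cheek in grey. The blue one marks where the tallest bottle goes. Origin: centre of its underside.
- timer: Bystander: small white upright timer with a grey display, 25 mm x 66 mm x 60 mm high, loose, standing to the right of the tray; to be left alone. Origin: centre of its underside.
Mind the look-alikes: they are no part of the job. Leave any pink look-alike of the blue_end alone.

How it is judged:
By the outcome, as a careful person would: the job done as asked, in the order asked, and still so for the second after the job is handed in, with the robot touching nothing.
It also fails if it takes over 96 s, if anything falls off the work surface, if the arm or the gripper's body presses on something with over 40 N, if the wrist force passes 120 N, or if a joint passes its speed limit or range.

## Working session

There is one attempt and no reset: what is moved stays moved. The work goes in short steps, Python scripts to look and compute and a shell command to move; the robot and the scene stay as the last step left them, time stands still between calls to the robot, and variables do not carry over. Pictures are saved under pics/ and viewed, at most 14 in all, crops included, and the job is handed in when it is done.

```bash
mkdir -p pics; python3 - <<'E'
from plant import env,capture,find_in,trace
import cv2,numpy as np
o=env.get_obs();print(o['time'],o['tcp_pos'],o['orientation'],o['width'],env.tcp_to_grasp)
for c in("scene","top"):
    r=capture(c);cv2.imwrite(f"pics/{c}0.png",r["image"])
    print(c,r["fx"],r["cx"],r["cy"],np.round(r["position"],3),np.round(r["rotation"],3).tolist())
    for t in["amber_bottle","clear_bottle","small_bottle","vial","pad_1","blue_end","timer"]:
        print(t,[(np.round(d["box"]).tolist(),round(d["confidence"],2)) for d in find_in(c,t)][:5])
E
```

```text
0.0 [0.19756306 0.59271754 0.23070621] [-1.34390777e-04  1.60187766e-01  9.87086398e-01 -5.50832504e-04] 0.9983200691303398 0.0187
scene 421.61011428945494 325.8740486379394 199.4371698136772 [ 0.044 -0.607  0.659] [-0.4, 0.843, -0.323, 0.156]
amber_bottle [([366.0, 166.0, 33.0, 73.0], 0.81)]
clear_bottle [([416.0, 203.0, 34.0, 63.0], 0.66)]
small_bottle [([301.0, 143.0, 20.0, 41.0], 0.72)]
vial [([328.0, 176.0, 16.0, 31.0], 0.59)]
pad_1 [([262.0, 207.0, 35.0, 27.0], 0.95), ([286.0, 225.0, 36.0, 29.0], 0.92), ([241.0, 191.0, 33.0, 21.0], 0.85), ([221.0, 173.0, 34.0, 20.0], 0.76)]
blue_end [([207.0, 158.0, 37.0, 20.0], 0.74), ([261.0, 145.0, 36.0, 22.0], 0.54)]
timer [([405.0, 277.0, 38.0, 47.0], 0.79), ([206.0, 158.0, 36.0, 20.0], 0.26)]
top 384.32492987911525 323.23215588783785 195.5097666483138 [ 0.438 -0.041  1.068] [0.02, -0.699, 0.714, -0.038]
amber_bottle [([346.0, 147.0, 29.0, 31.0], 0.58)]
clear_bottle [([392.0, 143.0, 31.0, 29.0], 0.94)]
small_bottle [([262.0, 151.0, 15.0, 25.0], 0.76)]
vial [([301.0, 156.0, 15.0, 16.0], 0.48)]
pad_1 [([217.0, 205.0, 27.0, 34.0], 0.87), ([281.0, 207.0, 29.0, 31.0], 0.84), ([249.0, 207.0, 26.0, 30.0], 0.65), ([314.0, 206.0, 26.0, 32.0], 0.65)]
blue_end [([214.0, 152.0, 15.0, 37.0], 0.65), ([197.0, 199.0, 10.0, 43.0], 0.51)]
timer [([314.0, 208.0, 26.0, 30.0], 0.7), ([421.0, 194.0, 30.0, 12.0], 0.52)]
```

View pics/scene0.png

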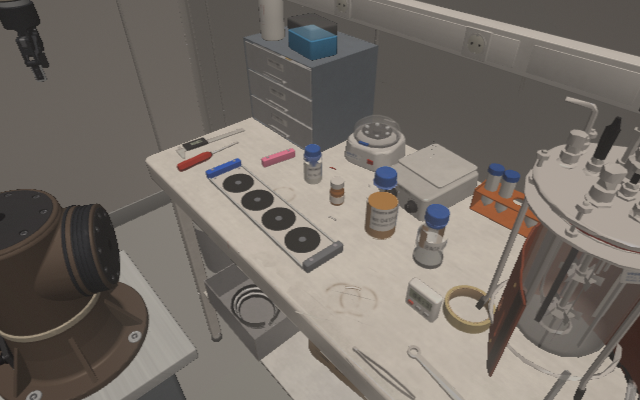

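View pics/top0.png

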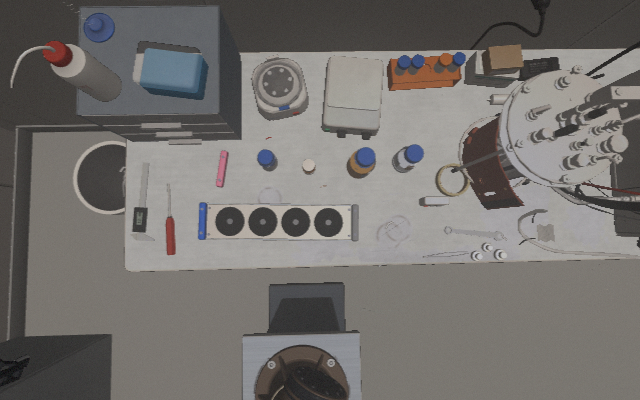

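```bash
python3 - <<'E'
import cv2
a=cv2.resize(cv2.imread("pics/scene0.png")[140:260,190:350],None,fx=5,fy=5,interpolation=2);cv2.imwrite("pics/crop1.png",a)
E
```

```text
(no output)
```

View pics/crop1.png

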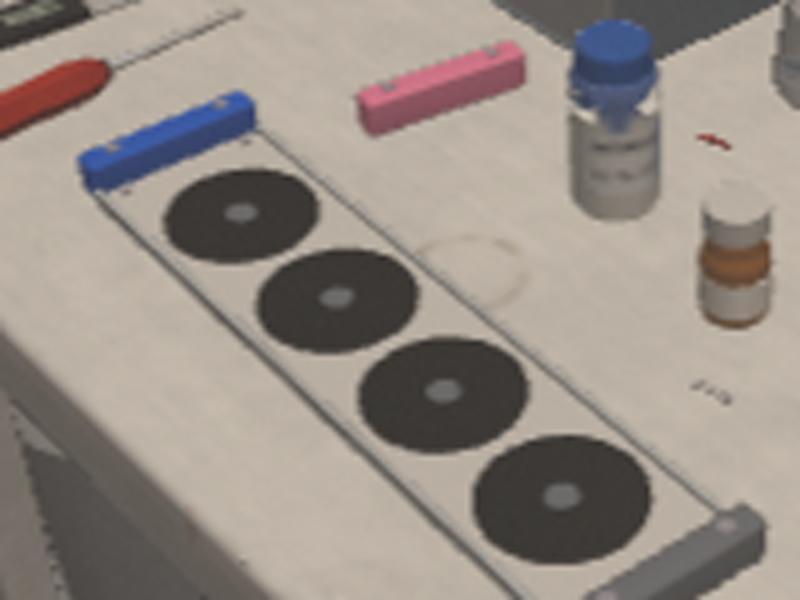

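The blue cheek in the scene picture (224,168) is attached to the tray at the left (+y) end, next to pad_1. The bar at (278,157) is pink, loose and off the tray, so it is the look-alike. The grey cheek is at (323,255). So amber goes on pad_1 and the vial on pad_4.

```bash
cat > h.py <<'E'
from plant import env,capture,find_in,trace
import cv2,numpy as np
from scipy.optimize import least_squares
DIM=dict(amber_bottle=[(.0345,0,.12),(.023,.139,.163)],clear_bottle=[(.030,0,.098),(.023,.11,.134)],
 small_bottle=[(.0235,0,.072),(.0205,.074,.098)],vial=[(.018,0,.033),(.017,.05,.066)])
th=np.linspace(0,2*np.pi,48,endpoint=False)
def proj(r,P):
    c=(np.asarray(P)-r["position"])@np.asarray(r["rotation"])
    return np.c_[r["fx"]*c[:,0]/c[:,2]+r["cx"],r["fy"]*c[:,1]/c[:,2]+r["cy"]]
def ray(r,uv,z):
    d=np.asarray(r["rotation"])@[(uv[0]-r["cx"])/r["fx"],(uv[1]-r["cy"])/r["fy"],1]
    p=np.asarray(r["position"]);return p+d*(z-p[2])/d[2]
def cyl(x,y,parts,z0=0):
    return np.vstack([np.c_[x+R*np.cos(th),y+R*np.sin(th),0*th+z0+z] for R,a,b in parts for z in(a,b)])
def cen(m):
    v,u=np.nonzero(m);return np.array([u.mean(),v.mean()])
def model(r,x,y,parts,z0=0):
    h=cv2.convexHull(proj(r,cyl(x,y,parts,z0)).astype(np.float32));m=cv2.moments(h)
    return np.array([m["m10"]/m["m00"],m["m01"]/m["m00"]])
def fit(r,c,parts,z0=0):
    g=ray(r,c,z0+parts[-1][2]/2)
    return least_squares(lambda p:model(r,p[0],p[1],parts,z0)-c,g[:2],x_scale=.01).x
def capmask(r,box,dil=6):
    hsv=cv2.cvtColor(r["image"],cv2.COLOR_BGR2HSV)
    m=cv2.inRange(hsv,(100,110,40),(125,255,255));l,t,w,h=[int(round(q)) for q in box];k=np.zeros_like(m)
    k[max(t-dil,0):t+h+dil,max(l-dil,0):l+w+dil]=1;m=m*k
    n,lab,st,_=cv2.connectedComponentsWithStats(m);i=1+np.argmax(st[1:,4]);return lab==i
E
python3 - <<'E'
from h import *
for c in("top","scene"):
    r=capture(c)
    for n in DIM:
        d=trace(c,n)[0];a=fit(r,cen(d["region"]),DIM[n]);s=""
        if n!="vial":
            m=capmask(r,d["box"]);s=(np.round(fit(r,cen(m),DIM[n][1:]),4),m.sum())
        print(c,n,round(d["confidence"],2),np.round(a,4),s)
    hsv=cv2.cvtColor(r["image"],cv2.COLOR_BGR2GRAY)
    P=[]
    for d in trace(c,"pad_1")[:5]:
        l,t,w,h=d["box"];u,v=l+w/2,t+h/2
        P.append(np.r_[ray(r,cen(d["region"]),.008)[:2],d["confidence"]])
    P=np.array(sorted(P,key=lambda p:-p[1]));print(np.round(P,4).tolist());
    p4=P[:4]
    print("pitch",np.linalg.norm(np.diff(p4[:,:2],axis=0),axis=1),"ang",np.degrees(np.arctan2(p4[0,0]-p4[3,0],p4[0,1]-p4[3,1])))
    for n in("blue_end","timer"):
        for d in trace(c,n)[:3]:print(n,d["box"],ray(r,cen(d["region"]),.012 if n[0]=='b' else .03).round(3),round(d["confidence"],2))
E
```

```text
Traceback (most recent call last):
  File "h.py", line 21, in fit
    g=ray(r,c,z0+parts[-1][2]/2)
  File "h.py", line 11, in ray
    d=np.asarray(r["rotation"])@[(uv[0]-r["cx"])/r["fx"],(uv[1]-r["cy"])/r["fy"],1]
      ~~~~~~~~~~~~~~~~~~~~~~~~~^~~~~~~~~~~~~~~~~~~~~~~~~~~~~~~~~~~~~~~~~~~~~~~~~~~~
ValueError: matmul: Input operand 1 has a mismatch in its core dimension 0, with gufunc signature (n?,k),(k,m?)->(n?,m?) (size 3 is different from 4)
```

```bash
cat > fixh.py <<'E'
s=open('h.py').read()
s=s.replace('np.asarray(r["rotation"])','rm(r)').replace('th=np.lin','from scipy.spatial.transform import Rotation\ndef rm(r): return Rotation.from_quat(np.roll(r["rotation"],-1)).as_matrix()\nth=np.lin')
open('h.py','w').write(s)
E
python3 fixh.py
cat > meas.py <<'E'
from h import *
for c in("top","scene"):
    r=capture(c)
    for n in DIM:
        D=trace(c,n)
        if not D: print(c,n,"missed");continue
        d=D[0];a=fit(r,cen(d["region"]),DIM[n]);s=""
        if n!="vial":
            m=capmask(r,d["box"]);s=(np.round(fit(r,cen(m),DIM[n][1:]),4),m.sum())
        print(c,n,round(d["confidence"],2),np.round(a,4),s)
    P=[]
    for d in trace(c,"pad_1")[:5]:
        P.append(np.r_[ray(r,cen(d["region"]),.008)[:2],d["confidence"]])
    P=np.array(sorted(P,key=lambda p:-p[1]));print(np.round(P,4).tolist());
    p4=P[:4]
    print("pitch",np.linalg.norm(np.diff(p4[:,:2],axis=0),axis=1),"ang",np.degrees(np.arctan2(p4[0,0]-p4[3,0],p4[0,1]-p4[3,1])))
    for n in("blue_end","timer"):
        for d in trace(c,n)[:3]:print(n,d["box"],ray(r,cen(d["region"]),.012 if n[0]=='b' else .03).round(3),round(d["confidence"],2))
E
python3 meas.py
```

```text
top amber_bottle 0.58 [ 0.604 -0.169] (array([ 0.6078, -0.1708]), np.int64(224))
top clear_bottle 0.64 [ 0.6168 -0.2943] (array([ 0.6191, -0.2981]), np.int64(204))
top small_bottle 0.68 [0.6215 0.0791] (array([0.6228, 0.0804]), np.int64(157))
top vial 0.44 [ 0.6032 -0.0311] 
[[0.4614, 0.1877, 0.58], [0.4563, 0.0987, 0.98], [0.4548, 0.0084, 0.95], [0.452, -0.082, 0.63]]
pitch [0.08910675 0.09035173 0.09036978] ang 2.000674818053069
blue_end [197.2, 201.8, 9.5, 40.6] [0.461 0.261 0.012] 0.63
blue_end [212.8, 148.6, 17.6, 37.5] [0.604 0.207 0.012] 0.59
timer [422.1, 198.5, 24.6, 8.4] [ 0.501 -0.369  0.03 ] 0.64
scene amber_bottle 0.72 [ 0.6015 -0.1733] (array([ 0.6162, -0.1641]), np.int64(228))
scene clear_bottle 0.97 [ 0.6132 -0.2968] (array([ 0.6283, -0.2906]), np.int64(257))
scene small_bottle 0.83 [0.6205 0.0792] (array([0.6292, 0.0875]), np.int64(113))
scene vial 0.66 [ 0.6038 -0.0299] 
[[0.4594, 0.1856, 0.95], [0.4564, 0.0979, 0.55], [0.4522, 0.0083, 0.86], [0.4498, -0.0832, 0.67]]
pitch [0.08772748 0.08972818 0.09147706] ang 2.0396664969654688
blue_end [261.3, 147.3, 34.1, 18.2] [0.605 0.209 0.012] 0.89
blue_end [203.9, 158.6, 39.4, 21.5] [0.463 0.265 0.012] 0.73
timer [404.4, 279.3, 39.3, 42.9] [ 0.505 -0.368  0.03 ] 0.68
```

```bash
python3 -m pendant '[[[1,2,-3.8,0.5,0,0,-6],[1,4,-7.6,1,0,0,-12],[1,6,-11.4,1.5,0,0,-18],[1,8,-15.2,2,0,0,-24],[1,10,-19,2.5,0,0,-30],[1,12,-22.8,3,0,0,-36],[1,14,-26.6,3,0,0,-42],[1,16,-30.4,3,0,0,-48],[1,18,-34.2,3,0,0,-54],[1,20,-38,3,0,0,-60],[1,22,-41.8,3,0,0,-66],[1,24,-45.6,3,0,0,-72]]]' 40
```

```text
time: 2.9
tcp_pos: [0.4382, 0.1353, 0.2616]
orientation: [0.0, 0.711, 0.703, 0.0]
force: [0.5, -0.0, 0.6]
width: 0.995
grasp_force: 0.0
```

```bash
python3 -m pendant '[[[0.75,2.1,-3.8,0,0,0,-1],[0.75,4.2,-7.6,0,0,0,-1.4],[0.75,6.3,-11.5,0,0,0,-1.4],[0.75,8.4,-15.3,0,0,0,-1.4],[0.75,10.5,-19.1,0,0,0,-1.4],[0.75,12.6,-23,0,0,0,-1.4],[0.75,14.7,-26.8,0,0,0,-1.4],[0.75,16.7,-30.6,0,0,0,-1.4],[0.75,16.7,-30.6,0,0,0,-1.4],[0.75,16.7,-30.6,0,0,0,-1.4]]]'
cat > wr.py <<'E'
# wrist check: where do named bottles' caps/centres lie, from fisheye
from h import *
import sys
name=sys.argv[1];out=sys.argv[2] if len(sys.argv)>2 else None
r=capture("wrist")
if out: cv2.imwrite(out,r["image"])
def fproj(P):
    c=(np.asarray(P)-r["position"])@rm(r);rho=np.hypot(c[:,0],c[:,1]);t=np.arctan2(rho,c[:,2]);s=t/np.maximum(rho,1e-9)
    return np.c_[r["fx"]*c[:,0]*s+r["cx"],r["fy"]*c[:,1]*s+r["cy"]]
o=env.get_obs();print("t",o["time"],"tcp",o["tcp_pos"].round(4),"cam",np.round(r["position"],3),"axis",rm(r)[:,2].round(3))
def mdl(x,y,parts):
    m=cv2.moments(cv2.convexHull(fproj(cyl(x,y,parts)).astype(np.float32)));return np.array([m["m10"],m["m01"]])/m["m00"]
D=trace("wrist",name)
for d in D[:2]:
    print(d["box"],round(d["confidence"],2))
    for lab,c,parts in [("whole",cen(d["region"]),DIM[name])]+([("cap",cen(capmask(r,d["box"])),DIM[name][1:])] if name!="vial" else []):
        print(lab,least_squares(lambda p:mdl(p[0],p[1],parts)-c,o["tcp_pos"][:2],x_scale=.01).x.round(4))
E
python3 wr.py amber_bottle pics/w1.png
```

```text
time: 3.9
tcp_pos: [0.6045, -0.1697, 0.2607]
orientation: [-0.0, 0.719, 0.695, -0.0]
force: [-0.4, 0.9, -0.8]
width: 0.751
grasp_force: 0.0
t 3.95 tcp [ 0.6043 -0.1688  0.261 ] cam [ 0.607 -0.099  0.403] axis [-0.01  -0.277 -0.961]
[284.2, 138.7, 63.4, 88.6] 0.83
whole [ 0.6047 -0.1675]
cap [ 0.605  -0.1661]
```

View pics/w1.png

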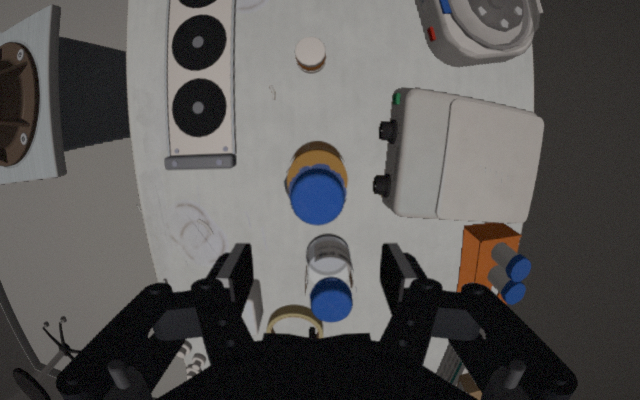

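The wrist view shows the amber bottle at (317,185) and the clear one at (329,275), with the open fingers straddling the line. The fit matches the top-view position, so I'll go down.

```bash
python3 -m pendant '[[[0.75,0.05,0.1,-3,0,0,0],[0.75,0.05,0.1,-6,0,0,0],[0.75,0.05,0.1,-8.5,0,0,0],[0.75,0.05,0.1,-10.5,0,0,0],[0.75,0.05,0.1,-11.8,0,0,0],[0.75,0.05,0.1,-12.2,0,0,0],[0.75,0.05,0.1,-12.2,0,0,0]]]' && python3 -m pendant '[[[0.6,0,0,0,0,0,0],[0.5,0,0,0,0,0,0],[0.4,0,0,0,0,0,0],[0.4,0,0,0,0,0,0],[0.4,0,0,0,0,0,0],[0.3,0,0,0,0,0,0],[0.3,0,0,0,0,0,0],[0.3,0,0,0,0,0,0]]]' 50
```

```text
time: 4.7
tcp_pos: [0.6052, -0.1676, 0.1396]
orientation: [0.0, 0.718, 0.696, 0.0]
force: [0.8, 0.0, 0.7]
width: 0.749
grasp_force: 0.0
time: 5.5
tcp_pos: [0.6055, -0.1682, 0.1408]
orientation: [0.001, 0.718, 0.696, 0.0]
force: [-1.5, 0.6, 6.6]
width: 0.523
grasp_force: 50.7
```

```bash
python3 wr.py amber_bottle pics/w2.png
```

```text
t 5.55 tcp [ 0.6055 -0.1682  0.1408] cam [ 0.607 -0.097  0.283] axis [-0.007 -0.278 -0.961]
[262.7, 155.2, 104.8, 160.0] 0.97
whole [ 0.6052 -0.1672]
cap [ 0.6054 -0.1661]
[120.4, 0.2, 73.4, 61.7] 0.45Traceback (most recent call last):
  File "wr.py", line 16, in <module>
    for lab,c,parts in [("whole",cen(d["region"]),DIM[name])]+([("cap",cen(capmask(r,d["box"])),DIM[name][1:])] if name!="vial" else []):
                                                                           ~~~~~~~^^^^^^^^^^^^
  File "h.py", line 29, in capmask
    n,lab,st,_=cv2.connectedComponentsWithStats(m);i=1+np.argmax(st[1:,4]);return lab==i
                                                       ~~~~~~~~~^^^^^^^^^^
    return _wrapfunc(a, 'argmax', axis=axis, out=out, **kwds)
    return bound(*args, **kwds)
ValueError: attempt to get argmax of an empty sequence
```

View pics/w2.png

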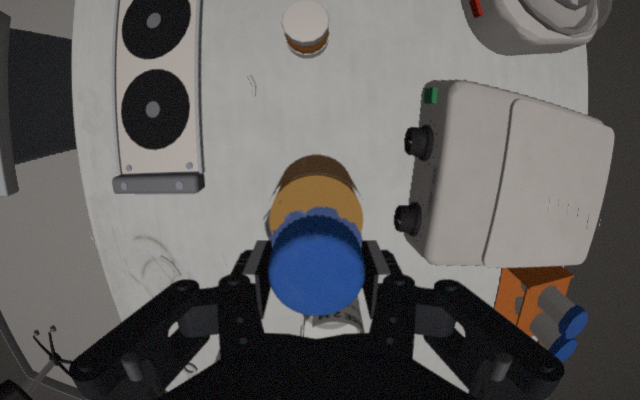

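Amber is held squarely by the cap (317,265). I'll lift it and carry it to pad_1.

```bash
python3 -m pendant '[[[0.3,0,0,1,0,0,0],[0.3,0,0,3,0,0,0],[0.3,0,0,6,0,0,0],[0.3,0,0,9,0,0,0],[0.3,-0.5,1,9.5,0,0,0],[0.3,-1.7,4,9.5,0,0,0],[0.3,-3.3,8,9.5,0,0,0],[0.3,-5,12,9.5,0,0,0],[0.3,-6.6,16,9.5,0,0,0],[0.3,-8.2,20,9.5,0,0,0],[0.3,-9.8,24,9.5,0,0,0],[0.3,-11.3,27.5,9.5,0,0,0]]]' && python3 -m pendant '[[[0.3,-1.2,3,0,0,0,0],[0.3,-2.3,5.6,0,0,0,0],[0.3,-3,7.4,0,0,0,0],[0.3,-3.2,7.9,0,0,0,0],[0.3,-3.2,7.9,0,0,0,0],[0.3,-3.2,7.9,0,0,0,0]]]'
```

```text
time: 6.8
tcp_pos: [0.4899, 0.109, 0.2334]
orientation: [-0.001, 0.718, 0.696, -0.001]
force: [0.6, 0.2, -5.7]
width: 0.523
grasp_force: 51.9
time: 7.4
tcp_pos: [0.46, 0.1855, 0.234]
orientation: [-0.0, 0.718, 0.696, -0.0]
force: [0.8, -0.3, -5.6]
width: 0.518
grasp_force: 51.9
```

```bash
cat > held.py <<'E'
# held bottle: x,y seen by top and scene cameras given underside height z0
from h import *
import sys
n=sys.argv[1];z0=float(sys.argv[2]);o=env.get_obs();print(o["time"],o["tcp_pos"].round(4))
for c in("top","scene"):
    r=capture(c)
    if len(sys.argv)>3: cv2.imwrite(f"pics/{c}{sys.argv[3]}.png",r["image"])
    for d in trace(c,n)[:2]: print(c,[int(q) for q in d["box"]],round(d["confidence"],2),fit(r,cen(d["region"]),DIM[n],z0).round(4))
E
python3 held.py amber_bottle 0.095 1
```

```text
7.4 [0.46   0.1855 0.234 ]
top [211, 205, 24, 28] 0.8 [0.4598 0.1661]
scene [213, 89, 35, 71] 0.83 [0.4512 0.1644]
```

View pics/scene1.png

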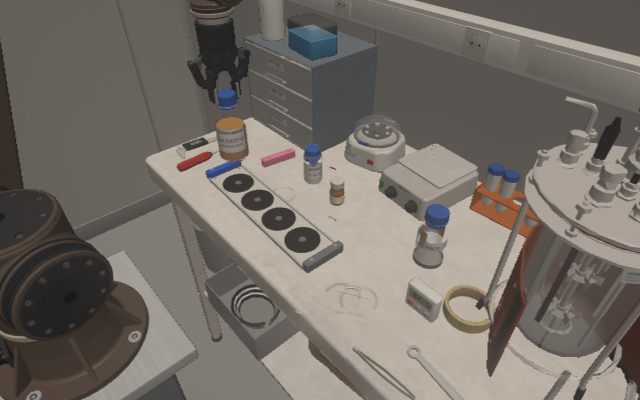

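```bash
cat > ov.py <<'E'
from h import *
import sys
# ov.py img_scale: overlay vertical model
n,x,y,z0,out=sys.argv[1],*map(float,sys.argv[2:5]),sys.argv[5]
ims=[]
for c in("scene","wrist"):
    r=capture(c);im=r["image"].copy()
    P=cyl(x,y,DIM[n],z0)
    if c=="scene": q=proj(r,P)
    else:
        k=(P-r["position"])@rm(r);rho=np.hypot(k[:,0],k[:,1]);s=np.arctan2(rho,k[:,2])/rho
        q=np.c_[r["fx"]*k[:,0]*s+r["cx"],r["fy"]*k[:,1]*s+r["cy"]]
    ctr=q.mean(0);h=60 if c=="scene" else 130
    l,t=[int(np.clip(v-h,0,m)) for v,m in zip(ctr,(640-2*h,400-2*h))]
    f=400/(2*h);cr=cv2.resize(im[t:t+2*h,l:l+2*h],(400,400),interpolation=2)
    for i in range(0,len(q),48): cv2.polylines(cr,[np.int32((q[i:i+48]-[l,t]+.5)*f)],True,(0,255,0),1)
    ims.append(cr)
cv2.imwrite(out,np.hstack(ims))
E
python3 ov.py amber_bottle 0.46 0.1865 0.0932 pics/ov1.png
```

```text
(no output)
```

View pics/ov1.png

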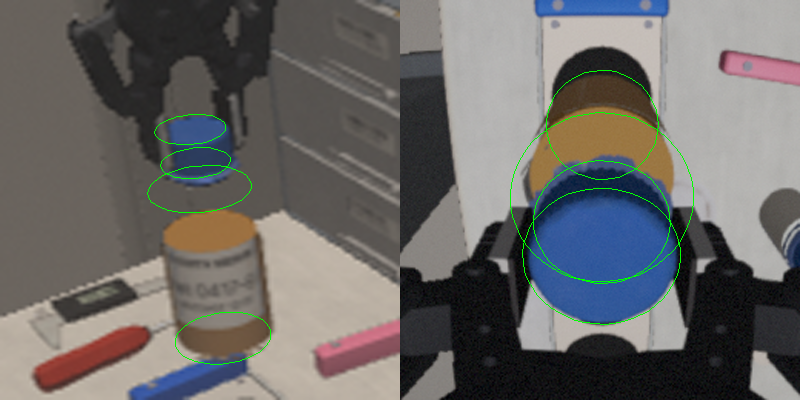

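The overlay shows amber hanging upright over pad_1 (cap and underside match to a few pixels). I'll lower it.

```bash
python3 -m pendant '[[[0.3,0,0.05,-2,0,0,0],[0.3,0,0.05,-4.5,0,0,0],[0.3,0,0.05,-6.5,0,0,0],[0.3,0,0.05,-7.5,0,0,0],[0.3,0,0.05,-8,0,0,0],[0.3,0,0.05,-8.2,0,0,0],[0.3,0,0.05,-8.2,0,0,0]]]' && python3 -m pendant '[[[0.3,0,0,-0.1,0,0,0],[0.3,0,0,-0.2,0,0,0],[0.3,0,0,-0.3,0,0,0],[0.3,0,0,-0.3,0,0,0]]]'
```

```text
time: 8.4
tcp_pos: [0.4605, 0.1865, 0.1528]
orientation: [0.0, 0.718, 0.696, 0.0]
force: [0.3, 0.6, -4.9]
width: 0.524
grasp_force: 51.9
time: 8.8
tcp_pos: [0.4602, 0.1864, 0.1494]
orientation: [0.0, 0.718, 0.696, 0.0]
force: [0.1, -0.3, -5.7]
width: 0.52
grasp_force: 51.9
```

```bash
python3 -m pendant '[[[0.3,0,0,-0.1,0,0,0],[0.3,0,0,-0.1,0,0,0]]]' && python3 -m pendant '[[[0.3,0,0,-0.1,0,0,0],[0.3,0,0,-0.1,0,0,0]]]'
```

```text
time: 9.0
tcp_pos: [0.4603, 0.1865, 0.1488]
orientation: [0.0, 0.718, 0.696, 0.0]
force: [-0.9, 0.1, 2.1]
width: 0.523
grasp_force: 53.0
time: 9.2
tcp_pos: [0.4604, 0.1866, 0.1487]
orientation: [0.0, 0.718, 0.696, 0.001]
force: [-4.5, -0.2, 15.6]
width: 0.524
grasp_force: 55.1
```

```bash
python3 -m pendant '[[[0.5,0,0,0.1,0,0,0],[0.65,0,0,0.1,0,0,0],[0.78,0,0,0.1,0,0,0],[0.78,0,0,0.1,0,0,0],[0.78,0,0,0.1,0,0,0],[0.78,0,0,2,0,0,0],[0.78,0,0,5,0,0,0],[0.78,0,0,8,0,0,0],[0.78,0,0,10,0,0,0],[0.78,1.5,-4.6,10,0,0,0],[0.78,3,-9.2,10,0,0,0],[0.78,4.5,-13.8,10,0,0,0]]]' && python3 -m pendant '[[[0.78,1.5,-4.6,0,0,0,0],[0.78,3,-9.2,0,0,0,0],[0.78,4.5,-13.8,0,0,0,0],[0.78,6,-18.4,0,0,0,0],[0.78,7.5,-23,-1,0,0,0],[0.78,9,-27.6,-2,0,0,0],[0.78,10.5,-32,-3,0,0,0],[0.78,11.2,-34.5,-3,0,0,0],[0.78,11.2,-34.5,-3,0,0,0],[0.78,11.2,-34.5,-3,0,0,0]]]'; python3 wr.py clear_bottle 2>&1|grep -v Trace; python3 held.py amber_bottle 0.008 2
```

```text
time: 10.4
tcp_pos: [0.5055, 0.0471, 0.2476]
orientation: [0.0, 0.718, 0.696, 0.0]
force: [1.4, 0.1, -0.4]
width: 0.779
grasp_force: 0.0
time: 11.4
tcp_pos: [0.6169, -0.2967, 0.2167]
orientation: [-0.0, 0.719, 0.695, -0.0]
force: [-0.3, 0.9, -0.2]
width: 0.778
grasp_force: 0.0
t 11.45 tcp [ 0.6169 -0.2959  0.2172] cam [ 0.619 -0.226  0.359] axis [-0.01  -0.276 -0.961]
[286.2, 146.7, 57.5, 81.6] 0.78
whole [ 0.6164 -0.2931]
cap [ 0.6162 -0.2937]
11.5 [ 0.617  -0.2955  0.2175]
top [206, 208, 33, 24] 0.74 [0.4642 0.187 ]
top [393, 143, 14, 31] 0.16 [ 0.6069 -0.2691]
scene [220, 122, 35, 67] 0.83 [0.4559 0.1769]
```

```bash
python3 -m pendant '[[[0.78,-0.05,0.15,-2.5,0,0,0],[0.78,-0.05,0.15,-5,0,0,0],[0.78,-0.05,0.15,-7.5,0,0,0],[0.78,-0.05,0.15,-9.3,0,0,0],[0.78,-0.05,0.15,-10.1,0,0,0],[0.78,-0.05,0.15,-10.3,0,0,0],[0.78,-0.05,0.15,-10.3,0,0,0]]]' && python3 -m pendant '[[[0.6,0,0,0,0,0,0],[0.5,0,0,0,0,0,0],[0.4,0,0,0,0,0,0],[0.4,0,0,0,0,0,0],[0.4,0,0,0,0,0,0],[0.3,0,0,0,0,0,0],[0.3,0,0,0,0,0,0],[0.3,0,0,0,0,0,0]]]' 50; python3 wr.py clear_bottle 2>&1|grep -v Trace
python3 - <<'E'
import cv2,numpy as np
a=cv2.imread("pics/scene2.png");b=cv2.imread("pics/top2.png")
cv2.imwrite("pics/c2.png",np.hstack([cv2.resize(a[110:210,190:290],(400,400),interpolation=2),cv2.resize(b[170:250,180:260],(400,400),interpolation=2)]))
E
```

```text
time: 12.4
tcp_pos: [0.617, -0.295, 0.115]
orientation: [0.0, 0.718, 0.696, 0.0]
force: [-0.1, -0.3, 0.3]
width: 0.78
grasp_force: 0.0
time: 13.2
tcp_pos: [0.6171, -0.2954, 0.1158]
orientation: [0.001, 0.718, 0.696, 0.0]
force: [-2.1, 0.2, 5.8]
width: 0.519
grasp_force: 51.0
t 13.25 tcp [ 0.617  -0.2954  0.1158] cam [ 0.619 -0.224  0.258] axis [-0.007 -0.278 -0.96 ]
[272.4, 158.0, 89.4, 147.5] 0.84
whole [ 0.6171 -0.2929]
cap [ 0.6169 -0.2941]
```

View pics/c2.png

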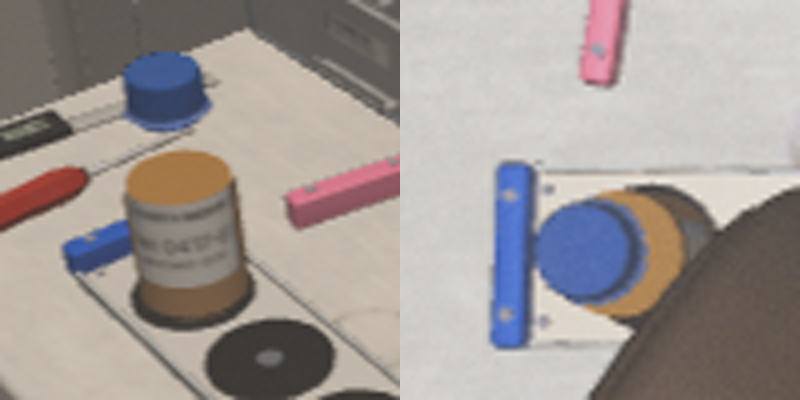

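Amber is standing with the black rim showing evenly around it on pad_1 (crop, base at (193,300)). The clear bottle is now gripped, so I'll carry it to pad_2.

```bash
python3 -m pendant '[[[0.3,0,0,1,0,0,0],[0.3,0,0,3,0,0,0],[0.3,0,0,6,0,0,0],[0.3,0,0,8.5,0,0,0],[0.3,-0.4,1,9,0,0,0],[0.3,-1.6,4,9,0,0,0],[0.3,-3.2,8,9,0,0,0],[0.3,-4.9,12,9,0,0,0],[0.3,-6.5,16,9,0,0,0],[0.3,-8.2,20,9,0,0,0],[0.3,-9.8,24,9,0,0,0],[0.3,-11.4,28,9,0,0,0]]]' && python3 -m pendant '[[[0.3,-1.4,3.5,0,0,0,0],[0.3,-2.8,7,0,0,0,0],[0.3,-3.8,9.5,0,0,0,0],[0.3,-4.4,10.8,0,0,0,0],[0.3,-4.6,11.2,0,0,0,0],[0.3,-4.6,11.2,0,0,0,0],[0.3,-4.6,11.2,0,0,0,0]]]'; python3 held.py clear_bottle 0.089
```

```text
time: 14.5
tcp_pos: [0.5007, -0.0131, 0.2037]
orientation: [-0.0, 0.718, 0.696, -0.0]
force: [1.5, 1.1, -2.5]
width: 0.521
grasp_force: 51.8
time: 15.2
tcp_pos: [0.457, 0.0962, 0.2042]
orientation: [0.0, 0.719, 0.695, -0.0]
force: [-1.0, 0.1, -3.3]
width: 0.514
grasp_force: 51.8
15.2 [0.457  0.0962 0.2042]
scene [241, 116, 25, 63] 0.67 [0.4527 0.088 ]
scene [207, 166, 16, 11] 0.4 [0.3495 0.0728]
```

```bash
python3 -m pendant '[[[0.3,0,0,-2,0,0,0],[0.3,0,0,-4.5,0,0,0],[0.3,0,0,-6.3,0,0,0],[0.3,0,0,-7.3,0,0,0],[0.3,0,0,-7.7,0,0,0],[0.3,0,0,-7.9,0,0,0],[0.3,0,0,-7.9,0,0,0],[0.3,0,0,-7.9,0,0,0]]]' && python3 -m pendant '[[[0.3,0,0,-0.1,0,0,0],[0.3,0,0,-0.1,0,0,0]]]'
```

```text
time: 16.2
tcp_pos: [0.4569, 0.0969, 0.1259]
orientation: [0.0, 0.718, 0.696, 0.0]
force: [0.3, 1.7, -3.6]
width: 0.519
grasp_force: 51.8
time: 16.4
tcp_pos: [0.4567, 0.097, 0.1246]
orientation: [0.0, 0.718, 0.696, 0.0]
force: [0.3, -0.2, -3.2]
width: 0.522
grasp_force: 51.8
```

```bash
python3 -m pendant '[[[0.3,0,0,-0.1,0,0,0],[0.3,0,0,-0.1,0,0,0]]]'
```

```text
time: 16.6
tcp_pos: [0.4568, 0.097, 0.1238]
orientation: [0.0, 0.718, 0.696, 0.0]
force: [-2.1, -0.5, 5.3]
width: 0.52
grasp_force: 52.7
```

```bash
python3 -m pendant '[[[0.5,0,0,0,0,0,0],[0.65,0,0,0,0,0,0],[0.75,0,0,0,0,0,0],[0.75,0,0,0,0,0,0],[0.75,0,0,0,0,0,0],[0.75,0,0,2,0,0,0],[0.75,0,0,5,0,0,0],[0.75,0,0,8,0,0,0],[0.75,0,0,9,0,0,0],[0.75,4.5,-0.5,9,0,0,0],[0.75,9,-1,8,0,0,0],[0.75,13,-1.4,6.5,0,0,0]]]' && python3 -m pendant '[[[0.75,3,-0.2,-0.5,0,0,0],[0.75,3.5,-0.3,-0.5,0,0,0],[0.75,3.5,-0.3,-0.5,0,0,0],[0.75,3.5,-0.3,-0.5,0,0,0]]]'; python3 wr.py small_bottle pics/w3.png 2>&1|grep -v Trace; python3 held.py clear_bottle 0.008 3
```

```text
time: 17.8
tcp_pos: [0.5887, 0.0827, 0.1882]
orientation: [0.001, 0.718, 0.696, 0.001]
force: [0.1, -1.0, 0.4]
width: 0.747
grasp_force: 0.0
time: 18.2
tcp_pos: [0.6206, 0.0801, 0.1832]
orientation: [-0.0, 0.718, 0.696, -0.0]
force: [-1.5, -0.1, -0.1]
width: 0.751
grasp_force: 0.0
t 18.25 tcp [0.6206 0.0801 0.1835] cam [0.623 0.151 0.326] axis [-0.01  -0.277 -0.961]
[290.0, 158.6, 54.0, 71.1] 0.65
whole [0.6199 0.0813]
cap [0.6197 0.0824]
18.3 [0.6208 0.0802 0.1838]
scene [244, 148, 22, 57] 0.58 [0.4535 0.0919]
```

```bash
python3 -m pendant '[[[0.75,-0.05,0.1,-2.5,0,0,0],[0.75,-0.05,0.1,-5,0,0,0],[0.75,-0.05,0.1,-7.5,0,0,0],[0.75,-0.05,0.1,-9.5,0,0,0],[0.75,-0.05,0.1,-10.3,0,0,0],[0.75,-0.05,0.1,-10.5,0,0,0],[0.75,-0.05,0.1,-10.5,0,0,0]]]' && python3 -m pendant '[[[0.6,0,0,0,0,0,0],[0.5,0,0,0,0,0,0],[0.4,0,0,0,0,0,0],[0.4,0,0,0,0,0,0],[0.3,0,0,0,0,0,0],[0.3,0,0,0,0,0,0],[0.3,0,0,0,0,0,0],[0.3,0,0,0,0,0,0]]]' 40; python3 wr.py small_bottle 2>&1|grep -v Trace
```

```text
time: 19.2
tcp_pos: [0.6215, 0.081, 0.0789]
orientation: [0.0, 0.718, 0.696, 0.0]
force: [0.1, 0.4, 0.3]
width: 0.753
grasp_force: 0.0
time: 20.0
tcp_pos: [0.6211, 0.081, 0.0796]
orientation: [0.0, 0.718, 0.696, 0.0]
force: [-4.4, 0.8, 8.8]
width: 0.459
grasp_force: 41.7
t 20.05 tcp [0.6211 0.081  0.0797] cam [0.623 0.152 0.222] axis [-0.008 -0.277 -0.961]
[275.5, 178.5, 81.1, 129.1] 0.72
whole [0.6208 0.0814]
cap [0.6209 0.0825]
```

```bash
python3 -m pendant '[[[0.3,0,0,1,0,0,0],[0.3,0,0,3,0,0,0],[0.3,0,0,6,0,0,0],[0.3,0,-2.5,7,0,0,0],[0.3,-1,-6,7,0,0,0],[0.3,-4,-7.4,7,0,0,0],[0.3,-8,-7.4,7,0,0,0],[0.3,-12,-7.4,7,0,0,0],[0.3,-15.5,-7.4,7,0,0,0],[0.3,-16.7,-7.4,7,0,0,0],[0.3,-16.7,-7.4,7,0,0,0],[0.3,-16.7,-7.4,7,0,0,0]]]' && python3 -m pendant '[[[0.3,0,0,-2,0,0,0],[0.3,0,0,-4,0,0,0],[0.3,0,0,-5.2,0,0,0],[0.3,0,0,-5.8,0,0,0],[0.3,0,0,-6,0,0,0],[0.3,0,0,-6,0,0,0],[0.3,0,0,-6,0,0,0]]]'
```

```text
time: 21.3
tcp_pos: [0.4557, 0.0068, 0.1489]
orientation: [0.001, 0.718, 0.696, 0.001]
force: [-0.3, 0.1, -2.0]
width: 0.467
grasp_force: 42.6
time: 22.0
tcp_pos: [0.4547, 0.0069, 0.0888]
orientation: [0.0, 0.718, 0.696, 0.0]
force: [0.2, -0.8, -1.8]
width: 0.467
grasp_force: 42.7
```

```bash
python3 -m pendant '[[[0.3,-0.1,0,-0.1,0,0,0],[0.3,-0.1,0,-0.1,0,0,0]]]'; python3 -m pendant '[[[0.3,0,0,-0.1,0,0,0],[0.3,0,0,-0.1,0,0,0]]]'
```

```text
time: 22.2
tcp_pos: [0.4533, 0.0069, 0.0877]
orientation: [0.0, 0.718, 0.696, 0.0]
force: [0.1, -0.5, -0.6]
width: 0.466
grasp_force: 42.7
time: 22.4
tcp_pos: [0.4534, 0.0069, 0.0875]
orientation: [0.001, 0.718, 0.696, 0.0]
force: [-3.2, 0.2, 17.9]
width: 0.465
grasp_force: 45.2
```

```bash
python3 -m pendant '[[[0.4,0,0,0.1,0,0,0],[0.6,0,0,0.1,0,0,0],[0.7,0,0,0.1,0,0,0],[0.7,0,0,0.1,0,0,0],[0.7,0,0,0.1,0,0,0],[0.7,0,0,2,0,0,0],[0.7,0,0,5,0,0,0],[0.7,0,0,7,0,0,0],[0.7,4,-1,7,0,0,0],[0.7,8.5,-2,7,0,0,0],[0.7,12.5,-3.2,7,0,0,0],[0.7,15,-3.8,7,0,0,0]]]' && python3 -m pendant '[[[0.7,0,0,0,0,0,0],[0.7,0,0,0,0,0,0]]]'; python3 wr.py vial pics/w4.png; python3 held.py small_bottle 0.008 4
```

```text
time: 23.6
tcp_pos: [0.6055, -0.0319, 0.1561]
orientation: [0.0, 0.718, 0.696, 0.0]
force: [0.1, -0.0, -0.5]
width: 0.701
grasp_force: 0.0
time: 23.8
tcp_pos: [0.6027, -0.031, 0.1556]
orientation: [-0.001, 0.718, 0.696, -0.0]
force: [-0.1, 0.7, -0.2]
width: 0.698
grasp_force: 0.0
t 23.85 tcp [ 0.6023 -0.0308  0.1559] cam [0.605 0.04  0.298] axis [-0.01  -0.277 -0.961]
[294.6, 166.6, 45.1, 55.5] 0.84
whole [ 0.6021 -0.0291]
[94.4, 135.7, 93.6, 63.7] 0.58
whole [0.4347 0.0023]
23.9 [ 0.6022 -0.0308  0.1562]
scene [266, 182, 20, 41] 0.67 [0.4532 0.0061]
```

```bash
python3 - <<'E'
import cv2,numpy as np
a=cv2.imread("pics/scene4.png");b=cv2.imread("pics/w4.png")
cv2.imwrite("pics/c4.png",np.hstack([cv2.resize(a[110:270,190:350],(400,400),interpolation=2),cv2.resize(b[0:400,120:520],(400,400))]))
E
```

```text
(no output)
```

View pics/c4.png

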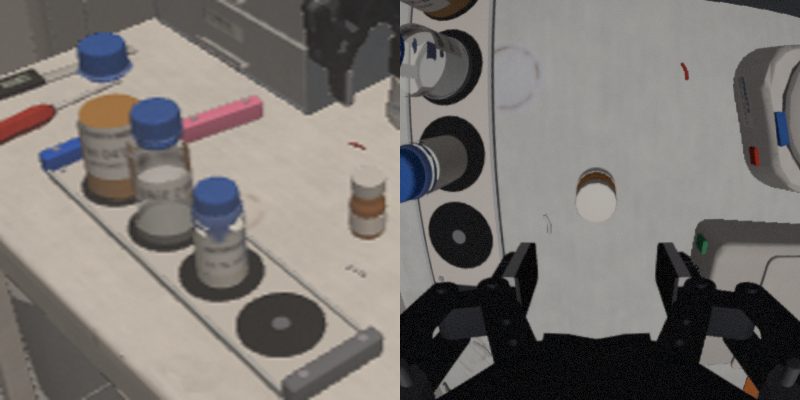

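The left crop shows amber, clear and small centred on pads 1–3. In the right crop the vial is at (596,195), centred between the fingers.

```bash
python3 -m pendant '[[[0.7,0.05,0.1,-2.5,0,0,0],[0.7,0.05,0.1,-5,0,0,0],[0.7,0.05,0.1,-7.5,0,0,0],[0.7,0.05,0.1,-9.7,0,0,0],[0.7,0.05,0.1,-10.8,0,0,0],[0.7,0.05,0.1,-11,0,0,0],[0.7,0.05,0.1,-11,0,0,0]]]' && python3 -m pendant '[[[0.6,0,0,0,0,0,0],[0.5,0,0,0,0,0,0],[0.4,0,0,0,0,0,0],[0.35,0,0,0,0,0,0],[0.3,0,0,0,0,0,0],[0.25,0,0,0,0,0,0],[0.25,0,0,0,0,0,0],[0.25,0,0,0,0,0,0]]]' 25; python3 wr.py vial
```

```text
time: 24.8
tcp_pos: [0.6038, -0.03, 0.0468]
orientation: [0.0, 0.718, 0.696, 0.0]
force: [-0.5, -0.4, 1.1]
width: 0.699
grasp_force: 0.0
time: 25.6
tcp_pos: [0.6038, -0.0301, 0.0471]
orientation: [0.0, 0.718, 0.696, 0.0]
force: [-2.6, 0.2, 5.7]
width: 0.379
grasp_force: 24.3
t 25.65 tcp [ 0.6038 -0.0301  0.0471] cam [0.606 0.041 0.19 ] axis [-0.008 -0.277 -0.961]
[280.5, 200.3, 72.5, 103.1] 0.73
whole [ 0.6033 -0.0293]
```

```bash
python3 -m pendant '[[[0.25,0,0,1,0,0,0],[0.25,0,0,3,0,0,0],[0.25,0,0,5,0,0,0],[0.25,0,-2,6,0,0,0],[0.25,-1,-4.5,6,0,0,0],[0.25,-4,-5.3,6,0,0,0],[0.25,-8,-5.3,6,0,0,0],[0.25,-12,-5.3,6,0,0,0],[0.25,-14.8,-5.3,6,0,0,0],[0.25,-15.3,-5.3,6,0,0,0],[0.25,-15.3,-5.3,6,0,0,0],[0.25,-15.3,-5.3,6,0,0,0]]]' && python3 -m pendant '[[[0.25,0,0,-2,0,0,0],[0.25,0,0,-3.8,0,0,0],[0.25,0,0,-4.7,0,0,0],[0.25,0,0,-5,0,0,0],[0.25,0,0,-5,0,0,0],[0.25,0,0,-5,0,0,0]]]'
```

```text
time: 26.9
tcp_pos: [0.4519, -0.0833, 0.1068]
orientation: [0.001, 0.718, 0.696, 0.0]
force: [-0.8, -0.1, -0.4]
width: 0.382
grasp_force: 25.0
time: 27.5
tcp_pos: [0.4511, -0.0831, 0.0568]
orientation: [0.0, 0.718, 0.696, 0.0]
force: [-0.7, 0.1, -0.2]
width: 0.383
grasp_force: 25.0
```

```bash
python3 -m pendant '[[[0.25,0,0,-0.1,0,0,0],[0.25,0,0,-0.1,0,0,0]]]'; python3 -m pendant '[[[0.25,0,0,-0.1,0,0,0],[0.25,0,0,-0.1,0,0,0]]]'
```

```text
time: 27.7
tcp_pos: [0.4508, -0.0831, 0.0557]
orientation: [0.0, 0.718, 0.696, 0.0]
force: [0.2, 0.2, -1.0]
width: 0.382
grasp_force: 25.0
time: 27.9
tcp_pos: [0.4508, -0.0832, 0.055]
orientation: [0.0, 0.718, 0.696, 0.0]
force: [-2.6, 0.3, 9.8]
width: 0.382
grasp_force: 26.0
```

Contact made. Next: release, rise, and move clear toward −y, above the timer's height.

```bash
python3 -m pendant '[[[0.4,0,0,0,0,0,0],[0.5,0,0,0,0,0,0],[0.6,0,0,0,0,0,0],[0.6,0,0,0,0,0,0],[0.6,0,0,0,0,0,0],[0.6,0,0,2,0,0,0],[0.6,0,0,6,0,0,0],[0.6,0,0,10,0,0,0],[0.6,2,-2,14,0,0,0],[0.6,5,-6,17,0,0,0],[0.6,9,-10,18,0,0,0],[0.6,12,-14,18,0,0,0]]]' && python3 -m pendant '[[[0.6,2,-2,0,0,0,0],[0.6,2,-2,0,0,0,0],[0.6,2,-2,0,0,0,0]]]'; python3 meas.py; python3 - <<'E'
from h import *
a=capture("scene")["image"];b=capture("top")["image"]
cv2.imwrite("pics/c5.png",np.hstack([cv2.resize(a[110:270,190:350],(400,400),interpolation=2),cv2.resize(b[130:310,170:350],(400,400),interpolation=2)]))
E
```

```text
time: 29.1
tcp_pos: [0.5629, -0.2127, 0.2358]
orientation: [0.002, 0.718, 0.696, 0.001]
force: [0.3, 0.5, -0.5]
width: 0.601
grasp_force: 0.0
time: 29.4
tcp_pos: [0.581, -0.2314, 0.2328]
orientation: [-0.001, 0.719, 0.695, -0.0]
force: [0.1, 1.3, -0.5]
width: 0.602
grasp_force: 0.0
top amber_bottle 0.96 [0.4618 0.1834] (array([0.4617, 0.1887]), np.int64(263))
top clear_bottle 0.92 [0.4573 0.0939] (array([0.4572, 0.0985]), np.int64(239))
top small_bottle 0.75 [0.4532 0.0042] (array([0.4539, 0.0054]), np.int64(165))
top vial 0.54 [ 0.4502 -0.0842] 
[[0.4572, 0.0739, 0.44], [0.4541, 0.0037, 0.83], [0.4517, -0.082, 0.62]]Traceback (most recent call last):
  File "meas.py", line 16, in <module>
    print("pitch",np.linalg.norm(np.diff(p4[:,:2],axis=0),axis=1),"ang",np.degrees(np.arctan2(p4[0,0]-p4[3,0],p4[0,1]-p4[3,1])))
                                                                                                      ~~^^^^^
IndexError: index 3 is out of bounds for axis 0 with size 3
```

View pics/c5.png

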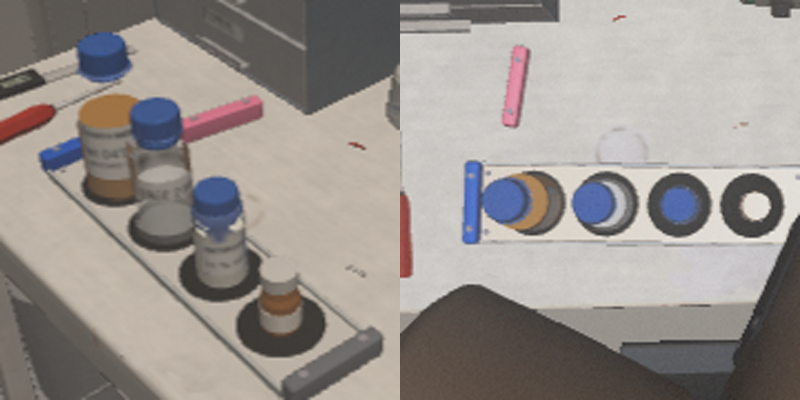

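All four bottles stand upright, each centred on its pad to within a few mm: amber by the blue end, then clear, small and the vial by the grey end. The gripper is clear of everything.

```bash
python3 -c "
from plant import env
print(env.job_done())"
```

```text
the job is handed in; nothing more can be done
None
```

The job is handed in: amber, clear, small and vial stand upright on pads 1 to 4 in that order from the blue end, each within a few millimetres of its pad centre, with about 30 s on the robot's clock and the timer never approached.

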